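# Back off the clamp nut and draw the strap clear of the bracket

### The arm

A 6-joint arm with a two-finger parallel gripper is mounted at the origin on a cart in front of the work surface, level with it; the furniture and walls round the work are solid. World frame = base frame: x ahead of the robot, y to its left, z up, the work surface at z = 0. Lengths are in mm, angles in rad, forces in N, time in s.
With the tool pointing down it reaches from about 275 to 975 mm from the base axis. Payload 8.4 kg.
Tool frame: the origin (TCP) lies at the very end of the fingers, on their centre line; the grasp point (between the pads) lies 19 mm behind it; z points along the fingers, x is the direction in which the jaws open and shut, and the axes are right-handed (so a half turn about z gives the same grasp; the last joint's range is limited). The gripper opens to 92 mm and grips with 3 to 60 N. Pads are 20 mm wide; open, the fingers measure 128 mm over their backs; the gripper's body (75 mm by 189 mm) begins 69 mm behind the grasp point.
Start: joints at [-1.247, 0.353, 1.633, -0, 1.155, -0.002], TCP at [200.04, -592.125, 214.583] pointing down, gripper open.
Joint ranges: [-2.63, 2.63], [-0.92, 2.1], [0.06, 2.66], [-1.3, 4.44], [0, 2.69], [-3.02, 3.02]. Speed limits (rad/s): [2.22, 2.22, 2.79, 3.14, 3.14, 3.14].

### API

Orientations are given as a rotation vector (axis times angle).
In Python, from plant import ctrl, imaging gives the robot as it stands.
- The arm moves only by the shell command python3 -m creep 'ROWS' [FORCE]. ROWS is JSON, a list of rows, each a list of 7 numbers: the shift along the tool's x, y, z each as a share of 200 mm, from -1 to 1, then the turn, a rotation vector about the tool's x, y, z each as a share of 45 degrees, from -1 to 1, then the opening, from 0 (shut) to 1 (fully open). A call has 1 to 8 rows; each row shifts and turns the commanded pose from where the row before left it, along the tool's axes as they then stand; what a row does not reach is not made up. A row lasts 1/10 s, in which the tool goes at most 50 mm and 8.59 degrees, less where a joint would pass 70% of its speed; a pose out of reach is approached as far as the arm can. A call with a number of a shift or a turn outside -1 to 1 is refused whole. A call with a gripper value outside its range is refused whole. The fingers move at their own pace and stop on an object; FORCE is the grip in N (left out, the last holds). Time passes only in rows, so rows that do not move let the fingers close. It gives the time, the measured TCP pose, the force and the opening at its end, in the units of the state.
- ctrl.observe(): the state, without advancing time (a new reading comes with each control period).
- imaging.get_image(name): name is "scene" or "top" or "wrist"; returns the picture (400x640x3 uint8, red, green, blue); there is no depth.
- imaging.get_calibration(name): a dict with "mtx" (3x3 intrinsics, pixels), "R" (3x3) and "t" (3): a world point X has camera coordinates R X + t; the wrist camera has in their place "mount" (4x4, takes a point from camera to tool coordinates, whose origin is the TCP and whose axes are the tool frame's). Camera axes: x right, y down, z forward; pixel columns grow to the right and rows downward; lengths in mm; the calibration is good to about 2 mm. A picture is of the moment at which its call begins: read the wrist's pose just before it. get_calibration takes no time and is no camera call.
- ctrl.job_done(): hands the job in, once; it reports no verdict.
The state is a dict: "t": time; "joint_pos": joint angles; "qvel": joint speeds; "effort": joint torques, N m; "tool_pos": TCP position; "orientation": TCP orientation; "wrist_force": force on the tool from outside, world axes, zero at the start; "ft_torque": the same for the moment, N m; "finger_gap": finger opening in mm.
Only numpy, scipy, OpenCV 4.12 (cv2) and the standard library are available. Lean on these libraries where they do the work, as an engineer would, in place of code of your own. Each camera call takes 0.05 s, during which the arm holds its last target.

### The job

Unclamp the white bracket in the drilling jig with a fingertip, lifting nothing. Rub a fingertip round the knurled rim of the big nut to spin it anticlockwise (seen from above) two full turns, within a quarter turn, so that it rises off the clamp strap; then push the strap by its upright pin, away from the bracket, all the way back against the end stop. Leave the bracket on its seat, do not turn the small knurled stop screw beside it, and leave the things lying about where they are.

Things in the scene. Friction and masses are not known exactly. Their poses are not given: they have to be found in the camera images.
- jig: Drilling jig fixed to the bench, grey base 124 x 250 mm. Origin on the bench under the axis of its upright stud (15 mm thick, top 99 mm up, big nut on it). y runs along the clamp strap: +y away from the bracket (the way the strap goes back), -y to the bracket; z up. Within 75 mm of the stud axis only nut, stud and strap pin stand above 46 mm
- nut_head (a point): Centre of the knurled head of the big steel clamp nut, half-way up it, on the stud axis, 64 mm above the bench when tight. Head 56 mm across and 18 mm high, with 24 upright ribs 2 mm proud; its underside is 10 mm above the strap on a 37 mm neck. About 2 N along the rim turns it, and it stays where it is left
- clamp_nut (a joint): Angle of the big nut in rad: 0 tight (as it starts), growing anticlockwise seen from above, which loosens; two turns = 12.57, end of travel 25.2. It climbs 4 mm a turn. Its 30 mm boss sits 4.5 mm deep in a pocket of the strap, so the strap cannot slide until the nut has risen that far (just over one turn)
- nut_mark (a point): The one drilled hole (7.6 mm) in the top face of the big nut, 20 mm from its axis: goes round with the nut; it lies towards the jig's -x when tight
- strap_pin (a point): Upright steel pin on the strap's tail, 12.4 mm thick, 24 mm high above the strap; this point is on its axis half-way up, 57 mm above the bench. Starts 72 mm from the stud axis along the jig's +y (38 mm clear between nut and pin), ends 98 mm from it when the strap's tail meets the end stop (26 mm of travel)
- strap: Clamp strap: loose bright steel bar 40 x 151 x 14 mm, about 0.4 kg, slotted round the stud, lying between two low guide rails on the jig. Origin in its underside, 31 mm above the bench, on the stud axis when clamped; +y along it to its tail (86 mm), nose 65 mm the other way, 18 mm over the bracket's foot when clamped
- bracket: White pressed bracket, 76 mm wide, 58 deep, 65 high, loose, its foot on the jig's aluminium nest pad 29 mm above the bench, between dowels and the tip of the stop screw. Origin under its middle, 76 mm from the stud axis; upright flange on the side away from the nut, 87 mm from the stud axis, top 94 mm above the bench
- stop_screw_head (a point): Middle of the head of the small knurled stop screw (20 mm across, lying level along the jig's x, beside the bracket at the jig's +x side, 33 mm above the bench): its setting is to be left alone
- stop_screw (a joint): Angle of the small stop screw in rad, 0 as set
- zinc_bracket: Bystander: bright zinc channel bracket 34 x 64 x 50 mm; origin under its middle
- pin_gauge: Bystander: hexagonal pin gauge 100 mm long, 12 mm thick, lying flat; origin under its middle
- spanner_10: Bystander: small combination spanner 134 mm long, lying flat; origin under its middle
- flange_bolt_1: Bystander: flange bolt 31 mm long, 18 mm across; origin under its middle
- flange_bolt_2: Bystander: another such flange bolt
- marker_white: Bystander: paint marker 129 mm long, 18 mm thick, blue barrel and white cap; origin under its middle
There are look-alikes about, which are no part of the job. What is shaped like the bracket but green or turquoise is not meant.

How it is judged:
By the outcome, as a careful person would: the job done as asked, in the order asked, and still so for the second after the job is handed in, with the robot touching nothing.
It also fails if it takes over 58 s, if anything falls off the work surface, if the arm or the gripper's body presses on something with over 40 N, if the wrist force passes 120 N, or if a joint passes its speed limit or range.

## Working session

There is one attempt and no reset: what is moved stays moved. The work goes in short steps, Python scripts to look and compute and a shell command to move; the robot and the scene stay as the last step left them, time stands still between calls to the robot, and variables do not carry over. Pictures are saved under pics/ and viewed, and the job is handed in when it is done.

```bash
mkdir -p pics; ls; python3 - <<'E'
from plant import ctrl, imaging
import cv2
print(ctrl.observe())
for n in ("scene","top","wrist"):
    im=imaging.get_image(n); cv2.imwrite(f"pics/{n}0.png",im[:,:,::-1]); c=imaging.get_calibration(n); print(n,c)
E
```

```text
pics
{'t': 0.0, 'joint_pos': array([-1.24739086e+00,  3.53647246e-01,  1.63413693e+00,  4.33844248e-06,
        1.15518129e+00, -2.46621833e-03]), 'qvel': array([-0.00074411, -0.0007076 , -0.00046904, -0.00047456,  0.00040336,
        0.00074657]), 'effort': array([ 8.64535905e-04, -5.93837607e+01, -3.34212220e+01,  6.98218122e-02,
        2.32771790e-02, -1.17515660e-04]), 'tool_pos': array([ 199.88925147, -591.65162774,  213.86305613]), 'orientation': array([-2.55171504e+00,  1.83119791e+00,  1.74476350e-03]), 'wrist_force': array([ 0.19958946,  0.39630133, -0.08311301]), 'ft_torque': array([-0.03911324,  0.00899509, -0.01385337]), 'finger_gap': 92.20954862305057}
scene {'mtx': array([[373.46721655,   0.        , 319.061689  ],
       [  0.        , 373.46721655, 201.64545542],
       [  0.        ,   0.        ,   1.        ]]), 'R': array([[-0.72527951, -0.68816805,  0.01985877],
       [-0.4164785 ,  0.41560446, -0.8085905 ],
       [ 0.54819275, -0.59472487, -0.5880366 ]]), 't': array([413.04904167, 265.6526474 , 895.01916336])}
top {'mtx': array([[398.77936035,   0.        , 317.30664307],
       [  0.        , 398.77936035, 199.10828985],
       [  0.        ,   0.        ,   1.        ]]), 'R': array([[ 0.01649737, -0.99982609,  0.00869634],
       [-0.99261204, -0.01742272, -0.1200741 ],
       [ 0.12020473, -0.00665118, -0.99272684]]), 't': array([ 61.31713137, 521.76588567, 944.64028288])}
wrist {'mtx': array([[301.14169073,   0.        , 311.80392244],
       [  0.        , 301.14169073, 199.47736636],
       [  0.        ,   0.        ,   1.        ]]), 'mount': array([[ 9.99999592e-01, -1.87654013e-04, -8.83282702e-04,
         2.69222959e-02],
       [ 4.40313128e-04,  9.55331756e-01,  2.95535178e-01,
        -8.45226399e+01],
       [ 7.88369653e-04, -2.95535446e-01,  9.55331449e-01,
        -1.70644945e+02],
       [ 0.00000000e+00,  0.00000000e+00,  0.00000000e+00,
         1.00000000e+00]])}
```

View pics/scene0.png

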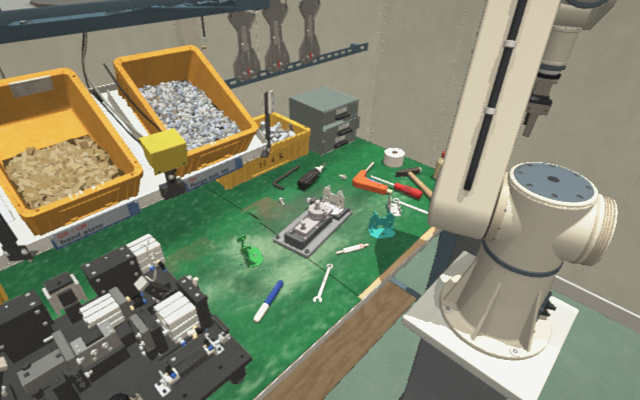

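View pics/top0.png

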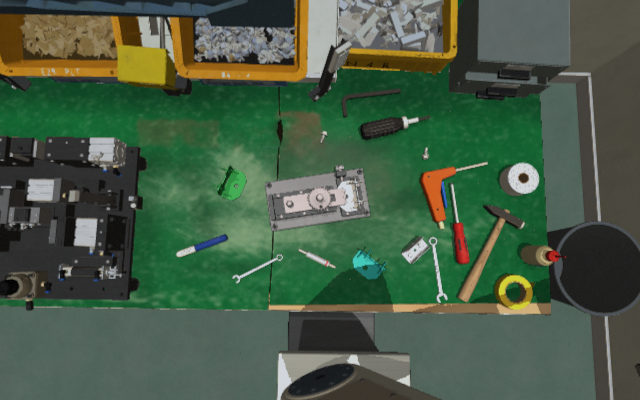

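View pics/wrist0.png

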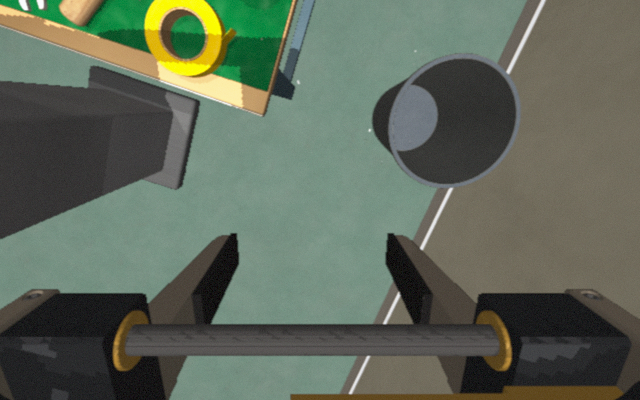

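The top view shows the jig at about (318,198): nut at (320,198), white bracket at (350,193) to its right, and the strap tail to its left at about (280,203). A green look-alike is at (233,183), a turquoise one at (368,263). Next I crop in closer.

```bash
python3 - <<'E'
import cv2
a=cv2.imread("pics/top0.png")[155:240,255:385]; cv2.imwrite("pics/topc.png",cv2.resize(a,None,fx=6,fy=6,interpolation=cv2.INTER_CUBIC))
a=cv2.imread("pics/scene0.png")[175:265,265:365]; cv2.imwrite("pics/scenec.png",cv2.resize(a,None,fx=6,fy=6,interpolation=cv2.INTER_CUBIC))
E
```

```text
(no output)
```

View pics/topc.png

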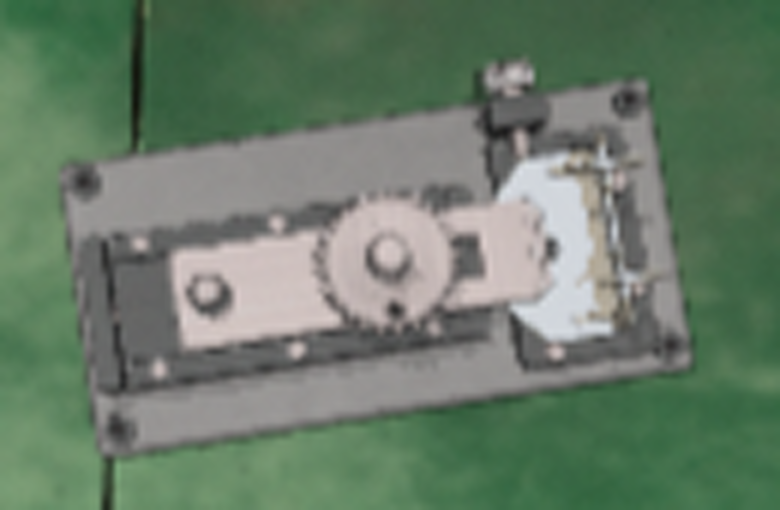

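View pics/scenec.png

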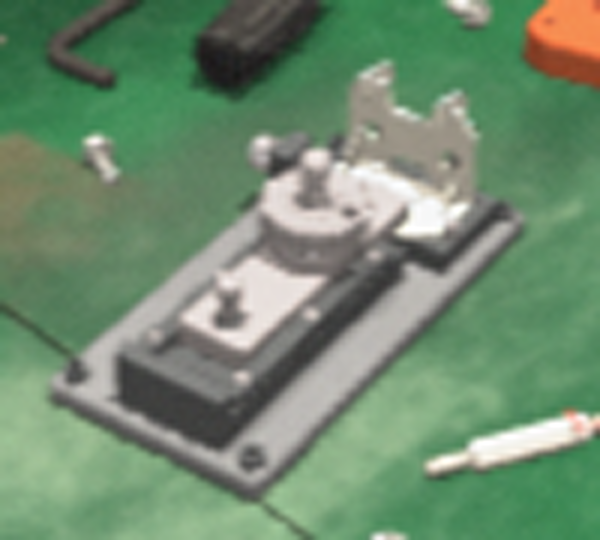

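The crop confirms the choice: nut disc centre at crop (387,262) with its drilled hole towards -x at (396,308), pin top at (209,290), stop screw at (510,85), white bracket to the right. Look-alikes are the green bracket (233,183), the turquoise bracket (368,263) and the zinc channel (415,250). The stop screw's small knurled head (340,169) could be taken for the nut.

```bash
cat > h.py <<'E'
import numpy as np, cv2
from plant import ctrl, imaging
from scipy.spatial.transform import Rotation as Ro
def ray(n,u,v,z,pose=None):
    c=imaging.get_calibration(n); d=np.linalg.inv(c['mtx'])@[u,v,1]
    if n=='wrist':
        p,o=pose; M=c['mount']; R=Ro.from_rotvec(o).as_matrix()
        O=R@M[:3,3]+p; D=R@M[:3,:3]@d
    else: O=-c['R'].T@c['t']; D=c['R'].T@d
    return O+D*(z-O[2])/D[2]
def proj(n,X,pose=None):
    c=imaging.get_calibration(n); X=np.array(X,float)
    if n=='wrist':
        p,o=pose; M=c['mount']; R=Ro.from_rotvec(o).as_matrix()
        q=M[:3,:3].T@(R.T@(X-p)-M[:3,3])
    else: q=c['R']@X+c['t']
    q=c['mtx']@q; return q[:2]/q[2]
E
python3 - <<'E'
from h import *
t=lambda u,v,z:ray('top',255+u/6-.4,155+v/6-.4,z)
s=lambda u,v,z:ray('scene',265+u/6-.4,175+v/6-.4,z)
print('nut top',t(387,262,73),'stud',t(388,256,99))
print('pin',t(209,290,69),'mark',t(396,310,73))
print('scene stud',s(317,157,99),'pin',s(230,280,69),'nut',s(318,205,73))
for u,v in((62,165),(640,82),(692,368),(105,455)): print(t(u,v,12))
E
```

```text
nut top [517.64071185  66.30310877  73.        ] stud [516.73532852  66.25132512  99.        ]
pin [505.87521049 135.71294014  69.        ] mark [498.87214885  62.49819364  73.        ]
scene stud [516.83534974  65.21624845  99.        ] pin [505.93526607 134.97470061  69.        ] nut [513.38918543  67.46532748  73.        ]
[563.58354837 201.97399832  12.        ]
[603.23504367 -39.47654687  12.        ]
[483.14409863 -61.42833061  12.        ]
[443.09795862 180.40112845  12.        ]
```

```bash
python3 - <<'E'
from h import *
s=ctrl.observe(); R=Ro.from_rotvec(s['orientation']).as_matrix(); print(R.round(4))
print('phi',np.degrees(np.arctan2(R[1,0],R[0,0])), 'j1-phi', np.degrees(s['joint_pos'][0]))
for tgt in ((517,66,214),):
    print((R.T@(np.array(tgt)-s['tool_pos'])).round(1))
E
```

```text
[[ 3.200e-01 -9.474e-01 -3.000e-04]
 [-9.474e-01 -3.200e-01  1.000e-03]
 [-1.000e-03 -0.000e+00 -1.000e+00]]
phi -71.33410227284811 j1-phi -71.47219112684107
[-521.7 -510.9    0.6]
```

```bash
python3 -m creep '[[-0.178,-0.148,0,0,0,0,0],[-0.178,-0.148,0,0,0,0,0],[-0.178,-0.148,0,0,0,0,0],[-0.178,-0.148,0,0,0,0,0],[-0.178,-0.148,0,0,0,0,0],[-0.178,-0.148,0,0,0,0,0],[-0.178,-0.148,0,0,0,0,0],[-0.178,-0.148,0,0,0,0,0]]' 10
python3 -m creep '[[-0.178,-0.148,0,0,0,0,0],[-0.178,-0.148,0,0,0,0,0],[-0.178,-0.148,0,0,0,0,0],[-0.178,-0.148,0,0,0,0,0],[-0.178,-0.148,0,0,0,0,0],[-0.178,-0.148,0,0,0,0,0],[-0.178,-0.148,0,0,0,0,0],[-0.178,-0.148,0,0,0,0,0]]'
python3 -m creep '[[0,0,0,0,0,0.19,0],[0,0,0,0,0,0.19,0],[0,0,0,0,0,0.19,0],[0,0,0,0,0,0.19,0],[0,0,0,0,0,0.19,0],[0,0,0,0,0,0.19,0],[0,0,0,0,0,0,0]]'
cat > look.py <<'E'
import sys
from h import *
s=ctrl.observe(); im=imaging.get_image('wrist'); cv2.imwrite(f"pics/{sys.argv[1]}.png",im[:,:,::-1])
np.savez(f"pics/{sys.argv[1]}.npz",p=s['tool_pos'],o=s['orientation'])
R=Ro.from_rotvec(s['orientation']).as_matrix(); print(s['t'],s['tool_pos'].round(1),'phi',np.degrees(np.arctan2(R[1,0],R[0,0])).round(2),'zt',R[:,2].round(3),'F',s['wrist_force'].round(1),s['finger_gap'])
E
python3 look.py w1
```

```text
t: 0.95
tool_pos: [333.4, -244.8, 214.6]
orientation: [-2.552, 1.832, -0.001]
wrist_force: [0.3, -0.3, 0.4]
finger_gap: 30.3
t: 1.75
tool_pos: [466.6, 101.1, 214.6]
orientation: [-2.553, 1.831, -0.0]
wrist_force: [1.1, -0.2, 0.8]
finger_gap: 0.8
t: 2.45
tool_pos: [466.2, 99.1, 214.4]
orientation: [1.505, -2.757, -0.0]
wrist_force: [-0.3, -0.9, -0.2]
finger_gap: 0.4
2.45 [466.2  99.1 214.4] phi -122.76 zt [-0. -0. -1.] F [-0.3 -0.9 -0.2] 0.3621620754822787
```

View pics/w1.png

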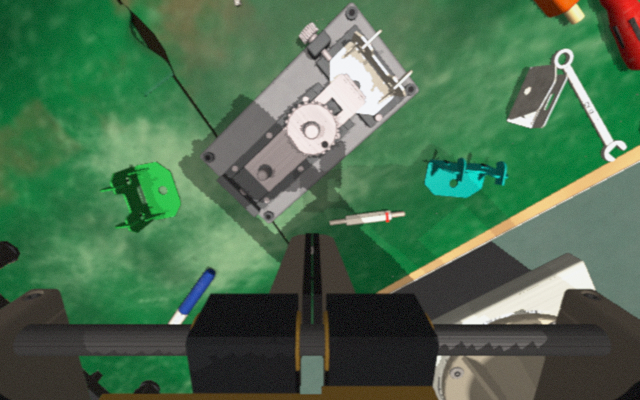

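Wrist view: nut at (312,131) with its hole at about (325,146), pin (265,171), white bracket (362,80), fingers shut at (312,240). I zoom in to refine these.

```bash
python3 - <<'E'
import cv2
a=cv2.imread("pics/w1.png")[70:205,235:385]; cv2.imwrite("pics/w1c.png",cv2.resize(a,None,fx=4,fy=4,interpolation=cv2.INTER_CUBIC))
E
```

```text
(no output)
```

View pics/w1c.png

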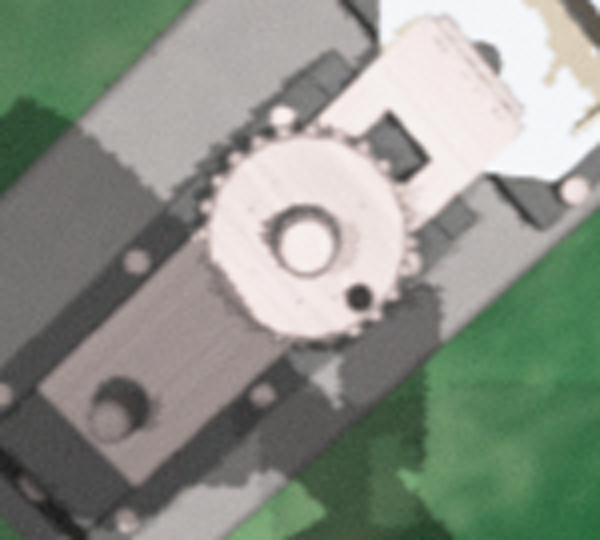

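```bash
python3 - <<'E'
from h import *
d=np.load('pics/w1.npz'); P=(d['p'],d['o'])
w=lambda u,v,z:ray('wrist',235+u/4-.4,70+v/4-.4,z,P).round(1)
print('nut',w(308,236,73),'edges',w(210,236,73),w(406,236,73),'stud',w(306,241,99),'pin',w(109,420,69),'mark',w(359,297,73))
c=np.array([517,66]); ph=np.radians(-122.76-90); y=np.array([np.cos(ph),np.sin(ph)])
print(c+60*y, c+44*y)
E
```

```text
nut [519.3  65.8  73. ] edges [532.7  86.7  73. ] [505.9  45.   73. ] stud [520.1  65.8  99. ] pin [507.5 136.9  69. ] mark [499.4  63.1  73. ]
[466.54332506  98.46727513] [479.99843838  89.80933509]
```

```bash
python3 -m creep '[[0,0,0.2,0,0,0,0],[0,0,0.2,0,0,0,0],[0,0,0.2,0,0,0,0],[0,0,0.2,0,0,0,0],[0,0,0,0,0,0,0]]'
python3 -m creep '[[0,-0.05,0,0,0,0,0],[0,-0.04,0,0,0,0,0],[0,0,0,0,0,0,0]]'
python3 -m creep '[[0,-0.01,0,0,0,0,0],[0,0,0,0,0,0,0]]'
python3 look.py w2
```

```text
t: 3.0
tool_pos: [462.7, 98.3, 50.6]
orientation: [1.51, -2.746, -0.004]
wrist_force: [-0.4, -1.1, 0.0]
finger_gap: 0.5
t: 3.3
tool_pos: [484.7, 89.2, 56.8]
orientation: [-1.506, 2.752, -0.003]
wrist_force: [-0.9, 0.1, -0.2]
finger_gap: 0.5
t: 3.5
tool_pos: [484.0, 88.2, 55.5]
orientation: [-1.507, 2.755, -0.001]
wrist_force: [0.4, -0.1, -0.5]
finger_gap: 0.7
3.5 [484.   88.2  55.5] phi -122.64 zt [ 0.002  0.    -1.   ] F [ 0.4 -0.1 -0.5] 0.6958871234097467
```

View pics/w2.png

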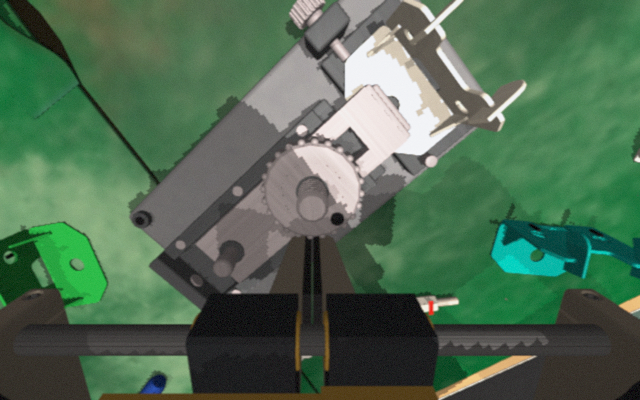

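The wrist view shows the fingertip at (312,237), just short of the nut rim at (312,235), with the hole at (337,219). I creep inward.

```bash
python3 -m creep '[[0,-0.01,0,0,0,0,0],[0,0,0,0,0,0,0]]'
python3 -m creep '[[0,-0.01,0,0,0,0,0],[0,0,0,0,0,0,0]]'
python3 -m creep '[[0,-0.01,0,0,0,0,0],[0,0,0,0,0,0,0]]'
```

```text
t: 3.75
tool_pos: [485.1, 87.2, 54.7]
orientation: [-1.508, 2.756, -0.0]
wrist_force: [0.0, 0.5, 0.1]
finger_gap: 0.5
t: 3.95
tool_pos: [486.3, 86.2, 54.5]
orientation: [1.507, -2.756, -0.001]
wrist_force: [-1.6, -0.0, 0.9]
finger_gap: 0.4
t: 4.15
tool_pos: [486.5, 85.7, 54.3]
orientation: [1.505, -2.754, -0.004]
wrist_force: [-7.5, 7.3, 6.9]
finger_gap: 0.3
```

```bash
python3 -m creep '[[0.0278,-0.0021,0,0,0,-0.19,0],[0.0278,-0.0021,0,0,0,-0.19,0],[0.0278,-0.0021,0,0,0,-0.19,0],[0.0278,-0.0021,0,0,0,-0.19,0],[0,0,0,0,0,0,0]]'
cat > st.py <<'E'
from h import *
import sys
s=ctrl.observe(); R=Ro.from_rotvec(s['orientation']).as_matrix()
c=np.array([518.3,66,64]); q=R.T@(c-s['tool_pos'])
print('nut in tool',q.round(1),'phi',np.degrees(np.arctan2(R[1,0],R[0,0])).round(1),'j6',s['joint_pos'][5].round(2),'Ftool',(R.T@s['wrist_force']).round(1))
E
python3 look.py w3; python3 st.py
```

```text
t: 4.65
tool_pos: [480.8, 63.5, 54.3]
orientation: [2.253, -2.186, -0.003]
wrist_force: [-6.1, 1.5, 4.1]
finger_gap: 0.9
4.65 [480.8  63.5  54.3] phi -88.26 zt [-0.003 -0.    -1.   ] F [-6.1  1.5  4.1] 0.9243508992139431
nut in tool [ -1.5 -37.6  -9.9] phi -88.5 j6 1.67 Ftool [ 0.2  5.8 -2.9]
```

View pics/w3.png

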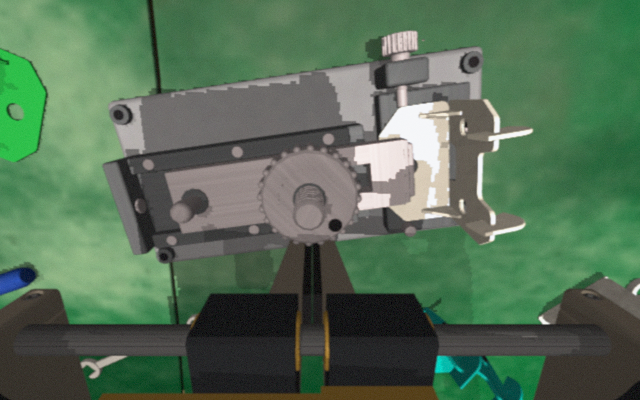

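The hole kept its place relative to the finger, at (335,225), so the nut turned about 34° with it at a 6 N press. I carry on.

```bash
python3 -m creep '[[0.0278,-0.0021,0,0,0,-0.19,0],[0.0278,-0.0021,0,0,0,-0.19,0],[0.0278,-0.0021,0,0,0,-0.19,0],[0.0278,-0.0021,0,0,0,-0.19,0],[0.0278,-0.0021,0,0,0,-0.19,0],[0.0278,-0.0021,0,0,0,-0.19,0],[0,0,0,0,0,0,0]]'
python3 st.py
```

```text
t: 5.4
tool_pos: [497.5, 34.6, 54.4]
orientation: [2.977, -1.001, 0.0]
wrist_force: [0.5, -2.8, -0.4]
finger_gap: 0.5
nut in tool [ -2.4 -37.6  -9.6] phi -37.2 j6 0.72 Ftool [2.1 1.9 0.4]
```

```bash
python3 -m creep '[[0.027,-0.006,0,0,0,-0.19,0],[0.0275,-0.003,0,0,0,-0.19,0],[0.0275,-0.0021,0,0,0,-0.19,0],[0.0275,-0.0021,0,0,0,-0.19,0],[0.0275,-0.0021,0,0,0,-0.19,0],[0.0275,-0.0021,0,0,0,-0.19,0],[0,0,0,0,0,0,0]]'
python3 st.py; python3 look.py w4
```

```text
t: 6.1
tool_pos: [530.1, 29.8, 54.7]
orientation: [3.118, 0.382, 0.002]
wrist_force: [1.4, -0.8, -0.2]
finger_gap: 0.4
nut in tool [ -2.7 -37.9  -9.3] phi 14.0 j6 -0.19 Ftool [1.1 1.1 0.2]
6.1 [530.1  29.8  54.7] phi 13.96 zt [ 0.001  0.    -1.   ] F [ 1.4 -0.8 -0.2] 0.4268137051920742
```

View pics/w4.png

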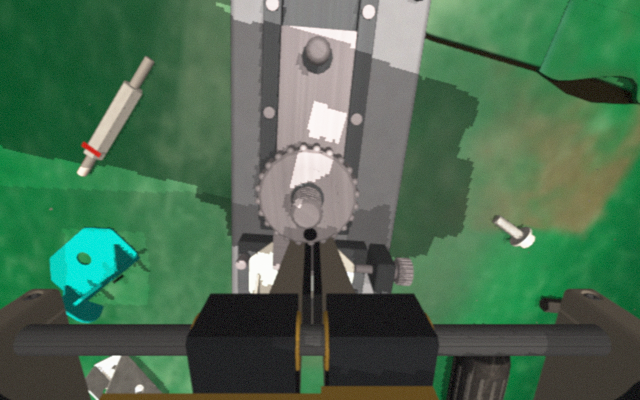

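The hole has lagged to (310,234), about 35° of slip from the light press. I press harder.

```bash
python3 -m creep '[[0,-0.005,0,0,0,0,0],[0,-0.003,0,0,0,0,0],[0,0,0,0,0,0,0]]'
python3 st.py
```

```text
t: 6.45
tool_pos: [529.4, 30.3, 54.8]
orientation: [3.117, 0.38, 0.002]
wrist_force: [3.2, -7.4, -1.5]
finger_gap: 0.4
nut in tool [ -2.2 -37.3  -9.3] phi 13.9 j6 -0.19 Ftool [1.3 8.  1.5]
```

```bash
python3 -m creep '[[0.0274,-0.0024,0,0,0,-0.19,0],[0.0274,-0.0024,0,0,0,-0.19,0],[0.0274,-0.0024,0,0,0,-0.19,0],[0.0274,-0.0024,0,0,0,-0.19,0],[0,0,0,0,0,0,0]]'
python3 st.py
```

```text
t: 6.95
tool_pos: [548.0, 42.6, 54.9]
orientation: [2.866, 1.284, 0.002]
wrist_force: [3.1, -3.4, 1.2]
finger_gap: 0.5
nut in tool [ -2.3 -37.7  -9.2] phi 48.3 j6 -0.77 Ftool [-0.4  4.6 -1.2]
```

```bash
python3 -m creep '[[0.0272,-0.005,0,0,0,-0.19,0],[0.0272,-0.003,0,0,0,-0.19,0],[0.0272,-0.003,0,0,0,-0.19,0],[0.0272,-0.003,0,0,0,-0.19,0],[0,0,0,0,0,0,0]]'
python3 st.py
```

```text
t: 7.45
tool_pos: [556.1, 63.3, 55.1]
orientation: [2.364, 2.067, 0.003]
wrist_force: [4.4, -1.1, 2.6]
finger_gap: 0.4
nut in tool [ -2.3 -37.8  -9. ] phi 82.3 j6 -1.33 Ftool [-0.5  4.5 -2.6]
```

```bash
python3 -m creep '[[0.0272,-0.007,0,0,0,-0.19,0],[0.0272,-0.003,0,0,0,-0.19,0],[0.0272,-0.003,0,0,0,-0.19,0],[0.0272,-0.003,0,0,0,-0.19,0],[0,0,0,0,0,0,0]]'
python3 st.py; python3 look.py w5
```

```text
t: 7.95
tool_pos: [551.2, 84.9, 55.3]
orientation: [1.654, 2.669, 0.004]
wrist_force: [4.8, 2.1, 3.1]
finger_gap: 0.5
nut in tool [ -2.3 -37.8  -8.8] phi 116.4 j6 -1.88 Ftool [-0.3  5.2 -3.1]
7.95 [551.2  84.9  55.3] phi 116.43 zt [ 0.003  0.001 -1.   ] F [4.8 2.1 3.1] 0.5455223275898343
```

View pics/w5.png

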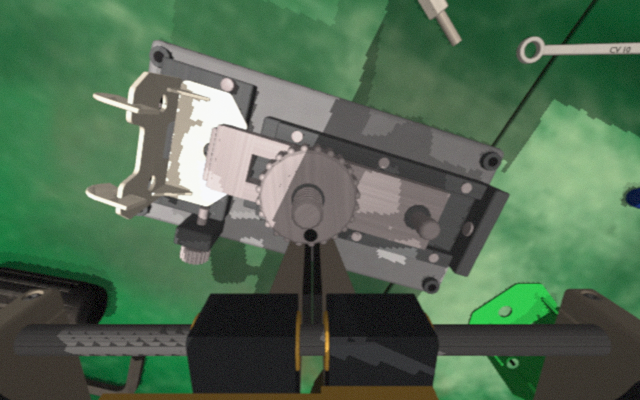

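```bash
python3 -m creep '[[0.0272,-0.004,0,0,0,-0.19,0],[0.0272,-0.003,0,0,0,-0.19,0],[0.0272,-0.003,0,0,0,-0.19,0],[0.0272,-0.003,0,0,0,-0.19,0],[0.0272,-0.003,0,0,0,-0.19,0],[0,0,0,0,0,0,0]]'
python3 st.py; python3 look.py w6
python3 - <<'E'
from h import *
d=np.load('pics/w6.npz'); P=(d['p'],d['o'])
im=cv2.imread('pics/w6.png')[200:250,260:360]; cv2.imwrite('pics/w6c.png',cv2.resize(im,None,fx=6,fy=6,interpolation=cv2.INTER_CUBIC))
E
```

```text
t: 8.6
tool_pos: [529.5, 102.1, 55.2]
orientation: [0.569, 3.088, 0.003]
wrist_force: [2.1, 4.7, 4.4]
finger_gap: 0.9
nut in tool [ -2.4 -37.7  -8.9] phi 159.1 j6 -2.59 Ftool [-0.3  5.2 -4.4]
8.6 [529.5 102.1  55.2] phi 159.13 zt [ 0.002  0.002 -1.   ] F [2.1 4.7 4.4] 0.8594562103673865
```

View pics/w6c.png

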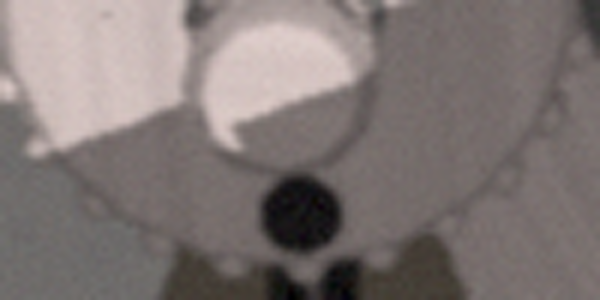

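```bash
cat > mk.py <<'E'
import sys
from h import *
n,u,v,turn=sys.argv[1],*map(float,sys.argv[2:5])
d=np.load(f'pics/{n}.npz'); p=ray('wrist',u,v,73+4*turn,(d['p'],d['o']))
for c in ((518.3,66),(519.5,65.8)):
    a=np.degrees(np.arctan2(p[1]-c[1],p[0]-c[0])); print(p.round(1),'r',np.hypot(*(p[:2]-c)).round(1),'turned mod 360',(a-189.3)%360)
E
python3 mk.py w6 309.7 235.2 0.67; python3 mk.py w1 324.4 143.9 0
python3 -m creep '[[0,0.04,0,0,0,0,0],[-0.0342,-0.0026,0,0,0,0.19,0],[-0.0342,-0.0026,0,0,0,0.19,0],[-0.0342,-0.0026,0,0,0,0.19,0],[-0.0342,-0.0026,0,0,0,0.19,0],[-0.0342,-0.0026,0,0,0,0.19,0],[-0.0342,-0.0026,0,0,0,0.19,0]]'
python3 st.py
```

```text
[524.8  85.7  75.7] r 20.7 turned mod 360 242.46967977553746
[524.8  85.7  75.7] r 20.6 turned mod 360 245.8222116043409
[498.5  63.3  73. ] r 20.0 turned mod 360 358.61305527888817
[498.5  63.3  73. ] r 21.1 turned mod 360 357.62830505502126
t: 9.35
tool_pos: [558.7, 79.8, 54.0]
orientation: [-1.859, -2.53, 0.002]
wrist_force: [0.0, -0.0, -0.2]
finger_gap: 0.5
nut in tool [ -1.  -42.7  -9.9] phi 107.4 j6 -1.74 Ftool [-0.   0.   0.2]
```

```bash
python3 -m creep '[[-0.034,0,0,0,0,0.19,0],[-0.0342,-0.0026,0,0,0,0.19,0],[-0.0342,-0.0026,0,0,0,0.19,0],[-0.0342,-0.0026,0,0,0,0.19,0],[-0.0342,-0.0026,0,0,0,0.19,0],[-0.0342,-0.0026,0,0,0,0.19,0],[-0.0342,-0.0026,0,0,0,0.19,0],[-0.0342,-0.0026,0,0,0,0.19,0]]'
python3 st.py
python3 -m creep '[[-0.034,-0.0026,0,0,0,0.19,0],[-0.0342,-0.0026,0,0,0,0.19,0],[-0.0342,-0.0026,0,0,0,0.19,0],[-0.0342,-0.0026,0,0,0,0.19,0],[-0.0342,-0.0026,0,0,0,0.19,0],[-0.0342,-0.0026,0,0,0,0.19,0],[-0.0342,-0.0026,0,0,0,0.19,0],[-0.0342,-0.0026,0,0,0,0.19,0]]'
python3 st.py
```

```text
t: 10.15
tool_pos: [544.5, 30.2, 54.0]
orientation: [-2.961, -1.048, 0.003]
wrist_force: [0.2, 0.8, -0.4]
finger_gap: 0.7
nut in tool [  2.1 -44.3  -9.9] phi 39.0 j6 -0.63 Ftool [ 0.7 -0.5  0.4]
t: 10.95
tool_pos: [492.8, 25.5, 54.1]
orientation: [3.038, -0.797, -0.004]
wrist_force: [0.5, 0.5, 0.5]
finger_gap: 0.6
nut in tool [  2.3 -47.8 -10. ] phi -29.4 j6 0.56 Ftool [ 0.2 -0.6 -0.5]
```

```bash
python3 -m creep '[[-0.034,-0.003,0,0,0,0.19,0],[-0.0342,-0.003,0,0,0,0.19,0],[-0.0342,-0.003,0,0,0,0.19,0],[-0.0342,-0.003,0,0,0,0.19,0],[-0.0342,-0.003,0,0,0,0.19,0],[-0.0342,-0.003,0,0,0,0.19,0],[-0.0342,-0.003,0,0,0,0.19,0],[-0.0342,-0.003,0,0,0,0.19,0]]'
python3 -m creep '[[-0.0342,-0.003,0,0,0,0.19,0],[-0.0342,-0.003,0,0,0,0.19,0],[0,0,0,0,0,0,0],[0,0,0,0,0,0,0]]'
python3 st.py
```

```text
t: 11.75
tool_pos: [469.9, 72.0, 54.1]
orientation: [2.064, -2.366, -0.002]
wrist_force: [0.4, -0.4, -0.0]
finger_gap: 0.4
t: 12.15
tool_pos: [474.4, 84.8, 54.3]
orientation: [1.71, -2.634, -0.001]
wrist_force: [0.5, -0.3, 0.0]
finger_gap: 0.4
nut in tool [ -0.7 -47.8  -9.8] phi -114.0 j6 2.16 Ftool [ 0.1 -0.6 -0. ]
```

```bash
python3 -m creep '[[0,-0.02,0,0,0,0,0],[0,-0.02,0,0,0,0,0],[0,-0.008,0,0,0,0,0],[0,-0.006,0,0,0,0,0],[0,0,0,0,0,0,0]]'
python3 st.py
```

```text
t: 12.65
tool_pos: [483.7, 80.5, 54.4]
orientation: [1.707, -2.635, -0.003]
wrist_force: [-5.8, 3.5, 5.3]
finger_gap: 0.6
nut in tool [ -0.9 -37.5  -9.7] phi -114.1 j6 2.15 Ftool [-0.8  6.8 -5.2]
```

```bash
python3 -m creep '[[0.0275,-0.0025,0,0,0,-0.19,0],[0.0275,-0.0025,0,0,0,-0.19,0],[0.0275,-0.003,0,0,0,-0.19,0],[0.0275,-0.003,0,0,0,-0.19,0],[0.0275,-0.003,0,0,0,-0.19,0]]'
python3 st.py
python3 -m creep '[[0.0275,-0.004,0,0,0,-0.19,0],[0.0275,-0.004,0,0,0,-0.19,0],[0.0275,-0.003,0,0,0,-0.19,0],[0.0275,-0.003,0,0,0,-0.19,0]]'
python3 st.py
```

```text
t: 13.15
tool_pos: [483.0, 53.1, 54.3]
orientation: [2.557, -1.823, -0.003]
wrist_force: [-3.3, 0.3, 2.6]
finger_gap: 0.6
nut in tool [ -0.7 -37.5  -9.8] phi -71.0 j6 1.34 Ftool [-1.4  3.1 -2.6]
t: 13.55
tool_pos: [496.5, 35.5, 54.3]
orientation: [2.98, -0.99, -0.005]
wrist_force: [-5.0, -4.0, 3.8]
finger_gap: 0.5
nut in tool [ -0.8 -37.5  -9.8] phi -36.8 j6 0.71 Ftool [-1.6  6.2 -3.8]
```

```bash
python3 -m creep '[[0.0275,-0.004,0,0,0,-0.19,0],[0.0275,-0.004,0,0,0,-0.19,0],[0.0275,-0.004,0,0,0,-0.19,0],[0.0275,-0.003,0,0,0,-0.19,0]]'
python3 st.py
python3 -m creep '[[0.0275,-0.005,0,0,0,-0.19,0],[0.0275,-0.004,0,0,0,-0.19,0],[0.0275,-0.004,0,0,0,-0.19,0],[0.0275,-0.003,0,0,0,-0.19,0]]'
python3 st.py
```

```text
t: 13.95
tool_pos: [518.9, 28.6, 54.7]
orientation: [3.139, -0.07, -0.002]
wrist_force: [-2.5, -7.2, 4.1]
finger_gap: 0.8
nut in tool [ -2.3 -37.3  -9.4] phi -2.5 j6 0.1 Ftool [-2.2  7.3 -4.1]
t: 14.35
tool_pos: [541.1, 36.0, 55.0]
orientation: [3.021, 0.856, 0.001]
wrist_force: [-0.3, -3.0, 0.8]
finger_gap: 0.8
nut in tool [ -3.6 -37.5  -9.1] phi 31.6 j6 -0.49 Ftool [-1.8  2.4 -0.8]
```

```bash
python3 -m creep '[[0.026,-0.009,0,0,0,-0.19,0],[0.0265,-0.006,0,0,0,-0.19,0],[0.0265,-0.004,0,0,0,-0.19,0],[0.027,-0.003,0,0,0,-0.19,0]]'
python3 st.py; python3 look.py w7
```

```text
t: 14.75
tool_pos: [554.2, 54.3, 55.2]
orientation: [2.635, 1.706, 0.004]
wrist_force: [1.4, -2.3, 1.3]
finger_gap: 0.5
nut in tool [ -4.  -37.5  -8.9] phi 65.8 j6 -1.05 Ftool [-1.5  2.2 -1.3]
14.75 [554.2  54.3  55.2] phi 65.83 zt [ 0.003 -0.001 -1.   ] F [ 1.4 -2.3  1.3] 0.46995215515469874
```

View pics/w7.png

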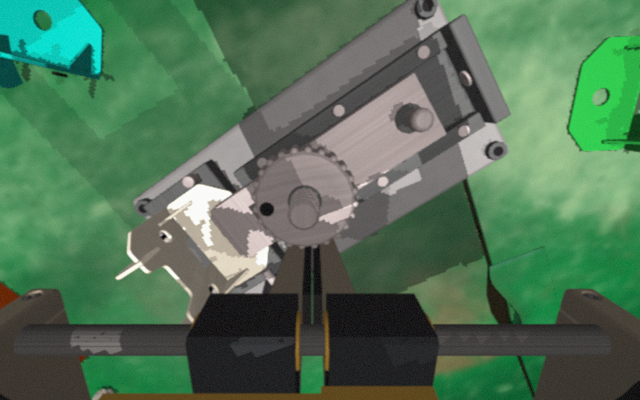

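```bash
python3 mk.py w7 266 209 1.1
python3 -m creep '[[-0.01,-0.004,0,0,0,0,0],[0,-0.003,0,0,0,0,0],[0,0,0,0,0,0,0]]'; python3 st.py
```

```text
[514.6  46.3  77.4] r 20.1 turned mod 360 70.09030551307643
[514.6  46.3  77.4] r 20.2 turned mod 360 66.63023050363813
t: 15.1
tool_pos: [553.6, 53.3, 55.4]
orientation: [2.644, 1.691, 0.009]
wrist_force: [10.1, -2.4, -3.2]
finger_gap: 0.1
nut in tool [ -3.2 -37.3  -8.8] phi 65.2 j6 -1.04 Ftool [ 2.  10.1  3.2]
```

The hole at (266,209) gives 428–430° turned, with almost no slip this stroke. I carry on.

```bash
python3 -m creep '[[0.0272,-0.003,0,0,0,-0.19,0],[0.0272,-0.003,0,0,0,-0.19,0],[0.0272,-0.003,0,0,0,-0.19,0],[0.0272,-0.003,0,0,0,-0.19,0],[0.0272,-0.003,0,0,0,-0.19,0],[0.0272,-0.003,0,0,0,-0.19,0]]'
python3 st.py
python3 -m creep '[[0.0272,-0.004,0,0,0,-0.19,0],[0.0272,-0.003,0,0,0,-0.19,0],[0.0272,-0.003,0,0,0,-0.19,0],[0.0272,-0.003,0,0,0,-0.19,0],[0.0272,-0.003,0,0,0,-0.19,0]]'
python3 st.py; python3 look.py w8
```

```text
t: 15.7
tool_pos: [550.6, 85.6, 55.5]
orientation: [1.643, 2.674, 0.005]
wrist_force: [4.9, -0.4, 2.0]
finger_gap: 0.1
nut in tool [ -2.9 -37.7  -8.7] phi 116.8 j6 -1.89 Ftool [-2.6  4.1 -2. ]
t: 16.2
tool_pos: [528.4, 102.7, 54.9]
orientation: [0.556, 3.09, 0.002]
wrist_force: [2.3, 0.5, 0.6]
finger_gap: 0.4
nut in tool [ -3.3 -37.9  -9.1] phi 159.6 j6 -2.6 Ftool [-2.   1.3 -0.6]
16.2 [528.4 102.7  54.9] phi 159.6 zt [ 0.002  0.001 -1.   ] F [2.3 0.5 0.6] 0.3810568224885017
```

View pics/w8.png

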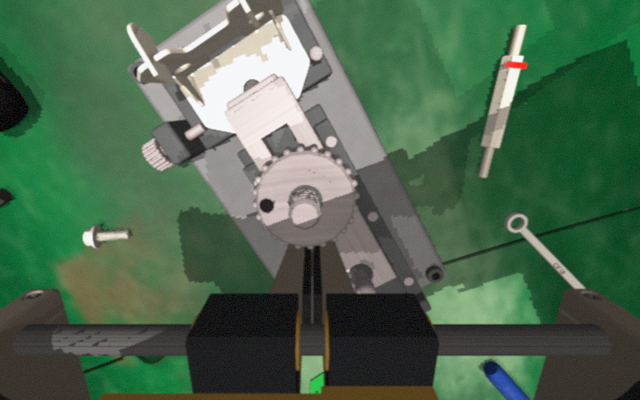

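```bash
python3 mk.py w8 266 206 1.45
python3 -m creep '[[0,0.04,0,0,0,0,0],[-0.0342,-0.0026,0,0,0,0.19,0],[-0.0342,-0.0026,0,0,0,0.19,0],[-0.0342,-0.0026,0,0,0,0.19,0],[-0.0342,-0.0026,0,0,0,0.19,0],[-0.0342,-0.0026,0,0,0,0.19,0],[-0.0342,-0.0026,0,0,0,0.19,0]]'
python3 -m creep '[[-0.034,0,0,0,0,0.19,0],[-0.0342,-0.001,0,0,0,0.19,0],[-0.0342,-0.0026,0,0,0,0.19,0],[-0.0342,-0.0026,0,0,0,0.19,0],[-0.0342,-0.0026,0,0,0,0.19,0],[-0.0342,-0.0026,0,0,0,0.19,0],[-0.0342,-0.0026,0,0,0,0.19,0],[-0.0342,-0.0026,0,0,0,0.19,0]]'
python3 st.py
python3 -m creep '[[-0.034,-0.0026,0,0,0,0.19,0],[-0.0342,-0.0026,0,0,0,0.19,0],[-0.0342,-0.003,0,0,0,0.19,0],[-0.0342,-0.003,0,0,0,0.19,0],[-0.0342,-0.003,0,0,0,0.19,0],[-0.0342,-0.003,0,0,0,0.19,0],[-0.0342,-0.003,0,0,0,0.19,0],[-0.0342,-0.003,0,0,0,0.19,0]]'
python3 -m creep '[[-0.034,-0.003,0,0,0,0.19,0],[-0.0342,-0.003,0,0,0,0.19,0],[-0.0342,-0.003,0,0,0,0.19,0],[-0.0342,-0.003,0,0,0,0.19,0],[0,0,0,0,0,0,0],[0,0,0,0,0,0,0]]'
python3 st.py
```

```text
[538.6  61.7  78.8] r 20.7 turned mod 360 158.8186054445221
[538.6  61.7  78.8] r 19.5 turned mod 360 158.66786746912302
t: 16.95
tool_pos: [558.2, 81.1, 54.3]
orientation: [-1.858, -2.532, 0.001]
wrist_force: [0.5, 1.5, -0.0]
finger_gap: 0.5
t: 17.75
tool_pos: [544.3, 31.5, 54.3]
orientation: [-2.961, -1.049, 0.002]
wrist_force: [-0.8, 0.6, 0.2]
finger_gap: 0.5
nut in tool [  1.5 -43.2  -9.7] phi 39.0 j6 -0.63 Ftool [-0.2 -1.  -0.2]
t: 18.55
tool_pos: [492.7, 27.2, 54.4]
orientation: [3.039, -0.796, -0.002]
wrist_force: [-0.8, -1.0, 0.2]
finger_gap: 0.5
t: 19.15
tool_pos: [474.5, 46.8, 54.5]
orientation: [2.683, -1.634, -0.0]
wrist_force: [0.3, -0.1, -0.9]
finger_gap: 0.3
nut in tool [  3.  -47.7  -9.5] phi -62.7 j6 1.19 Ftool [ 0.2 -0.2  0.9]
```

```bash
python3 -m creep '[[0.01,-0.02,0,0,0,0,0],[0.005,-0.02,0,0,0,0,0],[0,-0.008,0,0,0,0,0],[0,-0.006,0,0,0,0,0],[0,0,0,0,0,0,0]]'
python3 st.py
```

```text
t: 19.65
tool_pos: [484.9, 48.8, 54.4]
orientation: [2.681, -1.635, -0.001]
wrist_force: [-2.9, -4.4, 1.8]
finger_gap: 0.4
nut in tool [ -0.  -37.6  -9.6] phi -62.8 j6 1.19 Ftool [ 2.6  4.6 -1.8]
```

```bash
python3 -m creep '[[0.0275,-0.006,0,0,0,-0.19,0],[0.0275,-0.004,0,0,0,-0.19,0],[0.0275,-0.004,0,0,0,-0.19,0],[0.0272,-0.004,0,0,0,-0.19,0],[0.0272,-0.004,0,0,0,-0.19,0],[0.0272,-0.004,0,0,0,-0.19,0]]'
python3 st.py
python3 -m creep '[[0.0272,-0.005,0,0,0,-0.19,0],[0.0272,-0.005,0,0,0,-0.19,0],[0.0272,-0.005,0,0,0,-0.19,0],[0.0272,-0.004,0,0,0,-0.19,0],[0.0272,-0.004,0,0,0,-0.19,0],[0.0272,-0.004,0,0,0,-0.19,0]]'
python3 st.py
```

```text
t: 20.25
tool_pos: [511.1, 29.7, 54.6]
orientation: [3.124, -0.302, -0.004]
wrist_force: [-5.6, -15.5, 8.7]
finger_gap: 0.6
nut in tool [  0.  -37.   -9.5] phi -11.0 j6 0.25 Ftool [-2.6 16.3 -8.7]
t: 20.85
tool_pos: [546.2, 40.9, 55.5]
orientation: [2.947, 1.079, 0.007]
wrist_force: [4.7, -8.1, 1.5]
finger_gap: 0.3
nut in tool [ -5.1 -37.1  -8.7] phi 40.2 j6 -0.63 Ftool [-1.6  9.2 -1.4]
```

```bash
python3 -m creep '[[0.026,-0.003,0,0,0,-0.19,0],[0.026,-0.003,0,0,0,-0.19,0],[0.026,-0.003,0,0,0,-0.19,0],[0.026,-0.003,0,0,0,-0.19,0],[0.027,-0.003,0,0,0,-0.19,0],[0.027,-0.003,0,0,0,-0.19,0]]'
python3 st.py; python3 look.py w9
```

```text
t: 21.45
tool_pos: [556.1, 71.0, 55.0]
orientation: [2.191, 2.249, 0.003]
wrist_force: [3.1, -2.1, 1.0]
finger_gap: 0.4
nut in tool [ -4.1 -37.9  -9.1] phi 91.5 j6 -1.47 Ftool [-2.2  3.1 -1. ]
21.45 [556.1  71.   55. ] phi 91.47 zt [ 0.003  0.    -1.   ] F [ 3.1 -2.1  1. ] 0.4052448472799898
```

View pics/w9.png

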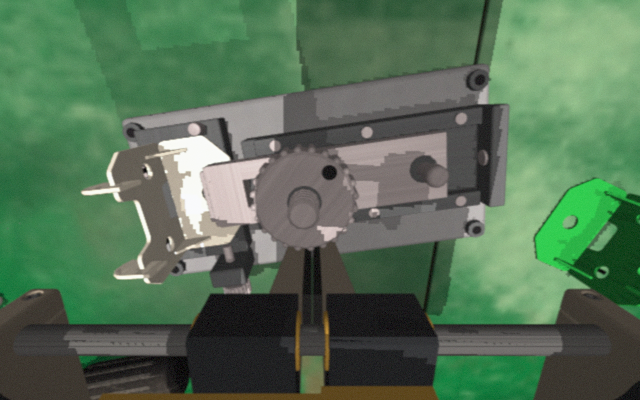

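```bash
python3 mk.py w9 329.5 172.5 1.85
```

```text
[503.1  78.5  80.4] r 19.7 turned mod 360 311.1159044068628
[503.1  78.5  80.4] r 20.7 turned mod 360 312.80224394514005
```

671° turned (hole at (329,172)), so about 49° remains: six more rows.

```bash
python3 -m creep '[[0.027,-0.006,0,0,0,-0.19,0],[0.027,-0.004,0,0,0,-0.19,0],[0.027,-0.003,0,0,0,-0.19,0],[0.027,-0.003,0,0,0,-0.19,0],[0.027,-0.003,0,0,0,-0.19,0],[0.027,-0.003,0,0,0,-0.19,0],[0,0,0,0,0,0,0]]'
python3 st.py; python3 look.py w10
```

```text
t: 22.2
tool_pos: [538.1, 98.8, 54.5]
orientation: [-1.012, -2.974, -0.0]
wrist_force: [0.3, 0.7, -0.3]
finger_gap: 0.6
nut in tool [ -4.3 -38.1  -9.5] phi 142.4 j6 -2.31 Ftool [0.2 0.8 0.3]
22.2 [538.1  98.8  54.5] phi 142.41 zt [-0.  0. -1.] F [ 0.3  0.7 -0.3] 0.5616992553168604
```

View pics/w10.png

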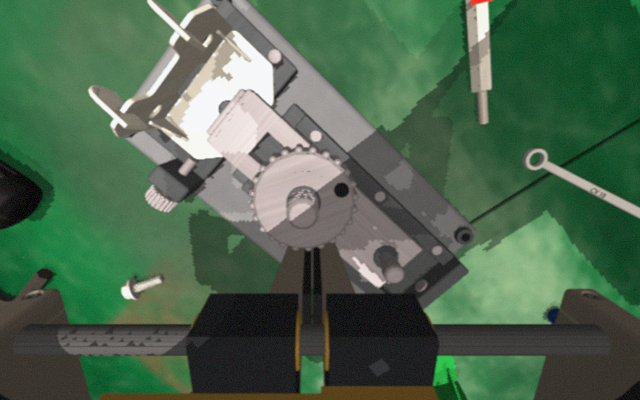

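```bash
python3 mk.py w10 341.5 189.5 1.93
```

```text
[499.6  72.7  80.7] r 19.8 turned mod 360 330.950054537416
[499.6  72.7  80.7] r 21.0 turned mod 360 331.54188895382237
```

It slipped a little and stands at 691°. Three more rows with more press should bring it to two turns.

```bash
python3 -m creep '[[0,-0.007,0,0,0,0,0],[0.026,-0.005,0,0,0,-0.19,0],[0.026,-0.004,0,0,0,-0.19,0],[0.026,-0.003,0,0,0,-0.19,0],[0,0,0,0,0,0,0],[0,0.04,0,0,0,0,0],[0,0.02,0,0,0,0,0]]'
python3 st.py; python3 look.py w11
```

```text
t: 22.95
tool_pos: [525.8, 114.8, 54.6]
orientation: [0.332, 3.124, -0.0]
wrist_force: [0.3, 0.2, -0.0]
finger_gap: 0.0
nut in tool [ -3.  -49.3  -9.4] phi 167.9 j6 -2.72 Ftool [-0.2  0.2  0. ]
22.95 [525.8 114.8  54.6] phi 167.86 zt [ 0. -0. -1.] F [ 0.3  0.2 -0. ] 0.016056230759580306
```

View pics/w11.png

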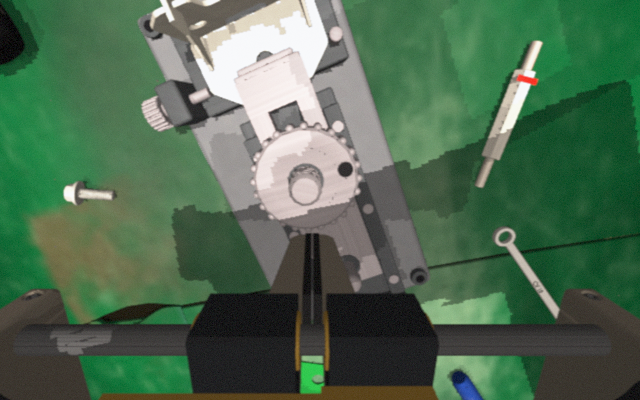

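```bash
python3 mk.py w11 345.5 169.8 2.0
python3 -m creep '[[0,0,0,0,0,-0.16,0],[0,0,0,0,0,-0.16,0],[0.04,0.005,0,0,0,0,0],[0.039,0.01,0,0,0,0,0],[0,0,0,0,0,0,0]]'
python3 st.py; python3 look.py w12
```

```text
[498.6  65.2  81. ] r 19.7 turned mod 360 353.14673558941917
[498.6  65.2  81. ] r 20.9 turned mod 360 352.45779747398
t: 23.5
tool_pos: [507.7, 116.9, 54.3]
orientation: [0.063, -3.139, 0.0]
wrist_force: [0.5, -0.5, 0.2]
finger_gap: 0.4
nut in tool [ -8.5 -51.2  -9.7] phi -177.7 j6 -2.96 Ftool [-0.4 -0.6 -0.2]
23.5 [507.7 116.9  54.3] phi -177.71 zt [-0.002 -0.    -1.   ] F [ 0.5 -0.5  0.2] 0.4248767118626783
```

View pics/w12.png

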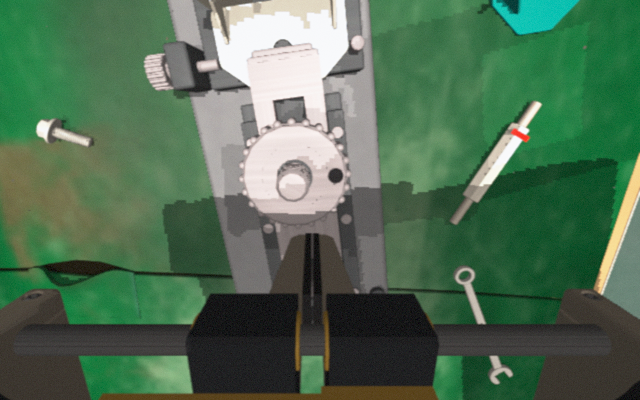

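The hole at (345,170) gives about 713°, two turns within tolerance. Fingertip is between nut and pin, in line with the pin, so I push the pin now.

```bash
python3 -m creep '[[-0.004,0.02,0,0,0,0,0],[0.002,0.02,0,0,0,0,0],[0.0025,0.02,0,0,0,0,0],[0.0025,0.02,0,0,0,0,0]]'
python3 st.py
python3 -m creep '[[0.0025,0.02,0,0,0,0,0],[0.0025,0.02,0,0,0,0,0],[0,0,0,0,0,0,0]]'
python3 st.py
```

```text
t: 23.95
tool_pos: [508.5, 133.0, 54.7]
orientation: [-0.068, 3.141, -0.001]
wrist_force: [0.9, -4.2, 1.1]
finger_gap: 0.8
nut in tool [ -6.9 -67.3  -9.3] phi -177.5 j6 -2.93 Ftool [-0.7 -4.2 -1.1]
t: 24.25
tool_pos: [506.9, 141.5, 54.6]
orientation: [-0.068, 3.141, 0.001]
wrist_force: [-0.3, 0.3, -0.2]
finger_gap: 0.3
nut in tool [ -8.1 -75.9  -9.4] phi -177.5 j6 -2.92 Ftool [0.2 0.3 0.2]
```

```bash
python3 -m creep '[[0.002,0.012,0,0,0,0,0],[0.001,0.009,0,0,0,0,0],[0,0,0,0,0,0,0]]'
python3 -m creep '[[0.001,0.005,0,0,0,0,0],[0,0.005,0,0,0,0,0],[0,0,0,0,0,0,0]]'
python3 st.py
```

```text
t: 24.55
tool_pos: [506.1, 145.1, 54.6]
orientation: [0.068, -3.141, -0.0]
wrist_force: [0.1, -2.3, 1.6]
finger_gap: 0.7
t: 24.85
tool_pos: [505.8, 146.8, 54.6]
orientation: [0.068, -3.141, 0.001]
wrist_force: [0.6, -4.5, 1.4]
finger_gap: 0.4
nut in tool [ -9.  -81.2  -9.4] phi -177.5 j6 -2.9 Ftool [-0.5 -4.5 -1.4]
```

```bash
python3 -m creep '[[0,0.005,0,0,0,0,0],[0,0.005,0,0,0,0,0],[0,0,0,0,0,0,0]]'
python3 -m creep '[[0,0.005,0,0,0,0,0],[0,0,0,0,0,0,0]]'
python3 st.py
```

```text
t: 25.15
tool_pos: [505.9, 147.2, 54.6]
orientation: [0.07, -3.141, 0.004]
wrist_force: [2.9, -14.4, 2.9]
finger_gap: 0.4
t: 25.35
tool_pos: [505.8, 147.5, 54.7]
orientation: [0.07, -3.141, 0.006]
wrist_force: [2.7, -20.6, 6.0]
finger_gap: 0.5
nut in tool [ -8.8 -82.   -9. ] phi -177.4 j6 -2.9 Ftool [ -1.7 -20.7  -6. ]
```

The force climbed to 21 N with no more travel, so the strap is on its stop. I back off and raise the arm clear.

```bash
python3 -m creep '[[0,-0.03,0,0,0,0,0],[0,-0.03,0,0,0,0,0],[0,0,-0.15,0,0,0,0],[0,0,-0.2,0,0,0,0],[0,0,-0.2,0,0,0,0],[0,0,-0.2,0,0,0,0],[0,0,0,0,0,0,0]]'
python3 look.py w13
python3 - <<'E'
from h import *
for n,(r,c) in {'top':((140,250),(240,400)),}.items():
    im=imaging.get_image(n)[:,:,::-1]; cv2.imwrite('pics/top1.png',im); 
im=imaging.get_image('scene')[:,:,::-1]; cv2.imwrite('pics/scene1.png',im)
E
```

```text
t: 26.05
tool_pos: [509.2, 139.1, 209.9]
orientation: [-0.067, 3.132, 0.005]
wrist_force: [0.4, 0.2, 0.7]
finger_gap: 0.3
26.05 [509.2 139.1 209.9] phi -177.54 zt [ 0.008  0.003 -1.   ] F [0.4 0.2 0.7] 0.2845209680526885
```

View pics/w13.png

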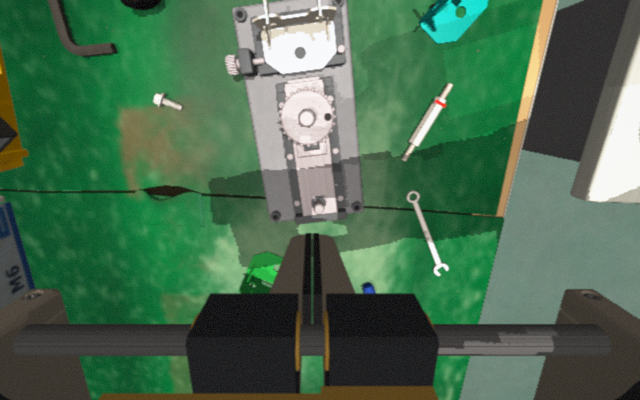

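View pics/scene1.png

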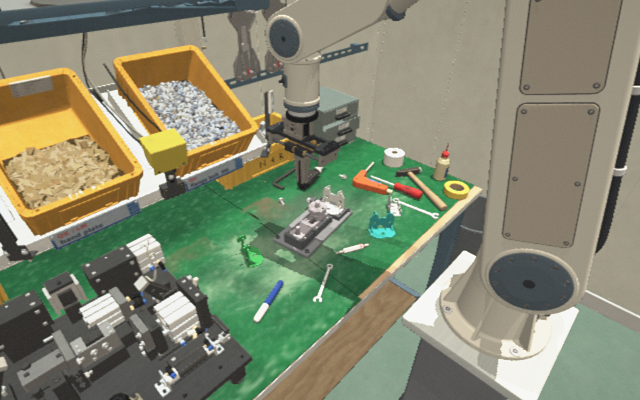

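The strap tail now meets the end stop, with the pin at (320,205) and the bracket still on its pad at (297,50). Next I measure the pin, hole and strap in zoomed crops.

```bash
python3 - <<'E'
import cv2
a=cv2.imread("pics/w13.png")[0:225,220:370]; cv2.imwrite("pics/w13c.png",cv2.resize(a,None,fx=2.6,fy=2.6,interpolation=cv2.INTER_CUBIC))
a=cv2.imread("pics/w1.png")
E
python3 mk.py w13 328.5 116.5 2
python3 - <<'E'
from h import *
d=np.load('pics/w13.npz'); P=(d['p'],d['o'])
s=ray('wrist',307,118,99,P);n=ray('wrist',307.5,115.5,81,P); p=ray('wrist',320.5,208,69,P); print(s.round(1),n.round(1),p.round(1),np.hypot(*(p-s)[:2]),np.hypot(*(p-n)[:2]),np.hypot(p[0]-518.3,p[1]-66))
E
```

```text
[498.   64.6  81. ] r 20.4 turned mod 360 354.51032745383446
[498.   64.6  81. ] r 21.5 turned mod 360 353.7675139998633
[518.1  66.2  99. ] [518.1  64.6  81. ] [500.5 161.8  69. ] 97.19799173814489 98.75999624953023 97.40051936519649
```

View pics/w13c.png

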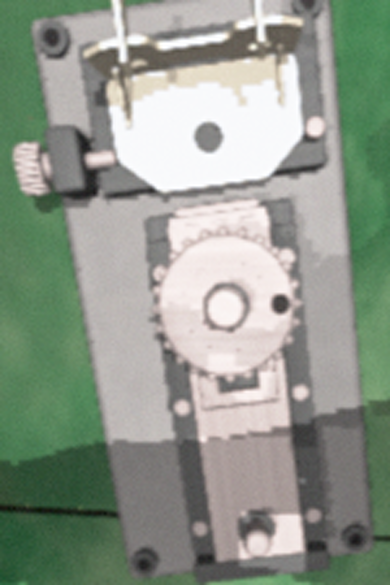

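```bash
python3 -c "
from plant import ctrl
print(ctrl.job_done(), ctrl.observe()['t'])"
```

```text
the job is handed in; nothing more can be done
the job is handed in; nothing more can be done
```

The white bracket is unclamped and the job is handed in; the last timed reading before hand-in was 26 s of the 58 s allowed. With the shut fingertips I rubbed the big nut anticlockwise in three strokes, then pushed the strap back by its pin, lifting nothing.

- **Nut:** the drilled hole in its top face reads about 714°, against 720° wanted. The fingertip slipped a few times, and I made that up by checking the hole in the wrist camera.
- **Strap:** the pin measures 97 to 99 mm from the stud, against 98 mm expected. While pushing, the force rose to about 21 N with almost no more travel, so it is against the end stop.
- **Bracket, stop screw and loose things:** in the last pictures the bracket is still on its seat. I did not go near the stop screw or the loose things and saw no sign that they had moved, but I judged this by eye and did not measure it.
- **Arm:** it is raised clear and touching nothing.

The camera views disagreed by about 2 mm on where the stud is, which changes the nut reading by about 1° and the pin distance by about 1.5 mm. No check failed.

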